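Open a push-and-turn jar of cleaning tablets in the counter bracket

ROBOT

A 6-joint arm with a two-finger parallel gripper is mounted at the origin on a cart in front of the work surface, level with it; the furniture and walls round the work are solid. World frame = base frame: x ahead of the robot, y to its left, z up, the work surface at z = 0. Lengths are in m, angles in rad, forces in N, time in s.
With the tool pointing down it reaches from about 0.35 to 0.875 m from the base axis. Payload 4.2 kg.
Tool frame: the origin (TCP) lies at the very end of the fingers, on their centre line; the grasp point (between the pads) lies 19 mm behind it; z points along the fingers, y is the line along which they close (so a half turn about z gives the same grasp; the last joint's range is limited). The gripper opens to 87 mm and grips with 3 to 60 N. Pads are 19 mm wide; open, the fingers measure 117 mm over their backs; the gripper's body (75 mm by 190 mm) begins 51 mm behind the grasp point.
Start: joints at [1.593, 0.385, 0.008, 0, -1.194, -0.259], TCP at [0.147, 0.608, 0.223] pointing down, gripper open.
Joint ranges: [-3.14, 3.14], [-1.21, 2.06], [-1.07, 1.41], [-3.16, 2.05], [-2.99, -0.16], [-3.1, 3.1]. Speed limits (rad/s): [2.79, 2.79, 3.14, 3.14, 3.14, 3.14].

INTERFACE

Orientations are given as a rotation vector (axis times angle).
In Python, from workcell import * gives the robot as it stands.
- The arm moves only by the tool send_rows, never from a script. Its argument "targets" is a list of rows, each a list of 7 numbers: the shift along the tool's x, y, z in cm, then the turn, a rotation vector about the tool's x, y, z in degrees, then the gripper's target within -1 to 1 (shut at 1, half-way at 0, fully open at -1). In form: [[dx, dy, dz, ax, ay, az, hand], ...]. A call has 1 to 20 rows; each row is the pose to reach, as a shift and turn from the pose commanded when the call began, along the tool's axes at that moment; what a row does not reach only later rows make up. A row lasts 1/10 s, in which the tool goes at most 50 mm and 8.59 degrees, less where a joint would pass 70% of its speed; a pose out of reach is approached as far as the arm can. A call with a gripper value outside its range is refused whole. The fingers move at their own pace and stop on an object; "squeeze" is the grip in N (left out, the last holds). Time passes only in rows, so rows that repeat a pose let the fingers close. It gives the time, the measured TCP pose, the force, the opening and the grip force at its end, in the units of the state.
- state(): the state, without advancing time (a new reading comes with each control period).
- snapshot(name): name is "scene" or "top" or "wrist"; returns a dict with "color" (480x640x3 uint8, red, green, blue), "K" (3x3 intrinsics, pixels), "view" (4x4, takes a point from world to camera coordinates). Camera axes: x right, y up, looking along -z (the intrinsics and any distortion apply to the point x, -y, -z); pixel columns grow to the right and rows downward; lengths in m; the calibration is good to about 2 mm. A picture is of the moment at which its call begins. There is no depth.
- close_job(): hands the job in; it is judged then, once.
The state is a dict: "time": time; "joint_positions": joint angles; "qd": joint speeds; "joint_efforts": joint torques, N m; "tool_pos": TCP position; "eef_rot": TCP orientation; "wrist_force": force on the tool from outside, world axes, zero at the start; "torque": the same for the moment, N m; "width": opening from 0.0 (shut) to 1.0 (fully open); "gripper_force": force on a finger pad.
Only numpy, scipy, OpenCV 4.12 (cv2) and the standard library are available. Lean on these libraries where they do the work, as an engineer would, in place of code of your own. Each camera call takes 0.05 s, during which the arm holds its last target. There are 200 camera calls.

TASK

The mugs are due for a soak, so open the square white jar of cleaning tablets: with its cap still on, slide it through the open front of the steel counter bracket and in under the two lips until it is fully home against the back, so that it cannot turn or come up. Then press the red push-and-turn safety cap down, twist it anticlockwise until it is free, and lift it straight off. Finish while holding the cap level in the gripper, about 5 cm clear above the open mouth, with the jar still home; leave the mugs, the bowl and the dish-soap bottle where they stand.

Things in the scene. Friction and masses are not known exactly. Their poses are not given: they have to be found in the camera images.
- jar: white square jar, loose, about 0.5 kg: body 66 x 66 x 78 mm with a flat shoulder and blue side panels, round neck 38 mm across (collar 53 mm across at 89 to 92 mm height), open rim at 118 mm; 132 mm high with the cap. Origin: centre of its underside; z up, x and y square to its sides. Its four sides are alike: it may go in any way round.
- cap: red round ribbed push-and-turn cap, 59 mm across, 34 mm high, 50 g, white curved arrow on top. Origin: centre of the skirt's lower edge, z up; closed, it is 98 mm above the jar's underside, with its x along the jar's x. Three lugs in it sit under three hooks on the neck, pushed up by a sprung disc; 3 mm ridges bar the turn. The jar may be slid or lifted by the locked cap.
- cap_top (a point): centre of the cap's top, 34 mm above the cap's origin. To open: press the cap down 4.5 mm (more than 3; 6 N to start, 10 N at 3 mm, 15 N at the hard stop, 6 mm) and turn it anticlockwise from above, kept down for the first 0.6 rad; free from 0.65 to 1.4 rad (an end stop), best 1.05. Then it springs up 4 mm and lifts straight off. Clockwise is blocked.
- bracket: steel sheet bracket fixed to the table, no floor, open in front and above. Origin: at table height, where the jar's origin lies when fully home; x from its open front to its back, y left, z up. Bay 70 mm wide between cheeks from x = -33 to +33 mm; back stop at x = +33.5. Two lips over the jar's shoulders, 83 to 86 mm above the table, leave a 46 mm gap for the neck. Feet reach 59 mm to either side.
- bracket_mouth (a point): middle of the bracket's open front at table height, at the tips of the guides (bracket x = -51 mm), which flare from 70 to 87 mm apart; the lips' outer edges flare up there, to 95 mm at most. The jar has 5 mm to spare under the lips, 2 mm each side. Dragged over the table by its cap the jar may tip: carry it in 2 mm off the table, or push it low down.
- white_mug: slimmer white mug, 78 mm across, 102 mm high, a bystander on the left. Origin: centre of its underside.
- work_mug: wider white mug with dark dregs in it, 82 mm across, 100 mm high, a bystander on the far left. Origin: centre of its underside.
- sweet_bowl: white bowl, 170 mm across, 50 mm high, a bystander on the right. Origin: centre of its underside.
- dish_soap: dish-soap bottle with a yellow top, 52 x 81 mm, 246 mm high, a bystander on the right behind the bowl. Origin: centre of its underside.
Mind the look-alikes: they are no part of the job. Leave any purple look-alike of the jar alone.

How it is judged:
By the outcome, as a careful person would: the job done as asked, in the order asked, and still so for the second after the job is handed in, while the arm keeps its last pose, push and grip.
It also fails if it takes over 51 s, if anything falls off the work surface, if the arm or the gripper's body presses on something with over 40 N, if the wrist force passes 120 N, or if a joint passes its speed limit or range.

## Working session

There is one attempt and no reset: what is moved stays moved. The work goes in short steps, Python scripts to look and compute and a tool call to move; the robot and the scene stay as the last step left them, time stands still between calls to the robot, and variables do not carry over. Pictures are saved under pics/ and viewed, at most 10 in all, crops included, and the job is handed in when it is done.

Besides the shell and the picture viewer there is one more tool, called after "Request:" by a JSON object that holds its "fn" and its "kwargs". send_rows: Moves the arm, as the interface text tells. Its arguments: {"type":"object","properties":{"targets":{"type":"array"},"squeeze":{"type":"number"}},"required":["targets"]}

```bash
mkdir -p pics; python3 - <<'E'
from workcell import *
import cv2,numpy as np
s=state();print(s)
ims=[]
for n in("scene","top"):
    d=snapshot(n);np.savez('pics/'+n+'0.npz',**{k:d[k] for k in("color","K","view")});cv2.imwrite(f'pics/{n}0.png',d["color"][:,:,::-1]);print(n,d["K"].tolist(),np.round(d["view"],3).tolist(),[k for k in d])
E
```

```text
{'time': 0.0, 'joint_positions': array([ 1.59261435e+00,  3.85556019e-01,  6.63952270e-03, -5.16449991e-04,
       -1.19399655e+00, -2.58592423e-01]), 'qd': array([ 0.00065469, -0.00047793,  0.00068225,  0.00147551,  0.00104643,
        0.00106538]), 'joint_efforts': array([-2.34521940e-04, -3.90667427e+01,  1.87405211e+01,  4.21981260e+00,
        1.10169168e-02, -1.98851349e-04]), 'tool_pos': array([0.14644551, 0.60698461, 0.2214627 ]), 'eef_rot': array([ 3.11741957e+00, -3.71097696e-01, -2.81769837e-04]), 'wrist_force': array([ 0.19489585,  0.18052615, -0.21235676]), 'torque': array([0.0346083 , 0.05082075, 0.01034745]), 'gripper_force': 0.0, 'width': 0.9997298334389846}
scene [[513.5616610137109, 0.0, 313.46008580538233], [0.0, 513.5616610137109, 247.23686450131666], [0.0, 0.0, 1.0]] [[0.688, -0.726, 0.013, -0.326], [0.547, 0.53, 0.648, -0.387], [-0.477, -0.438, 0.762, -1.107], [0.0, 0.0, 0.0, 1.0]] ['color', 'K', 'view']
top [[448.87284687871494, 0.0, 313.6782300767904], [0.0, 448.87284687871494, 236.98293877256148], [0.0, 0.0, 1.0]] [[0.02, -1.0, -0.003, 0.05], [0.997, 0.02, 0.068, -0.5], [-0.068, -0.005, 0.998, -1.214], [0.0, 0.0, 0.0, 1.0]] ['color', 'K', 'view']
```

View pics/scene0.png

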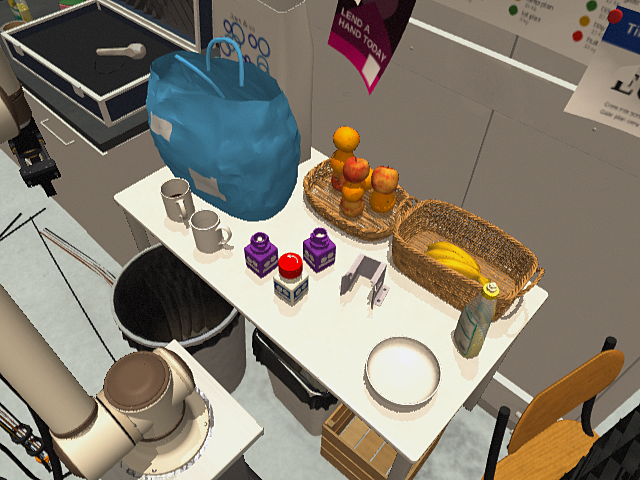

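View pics/top0.png

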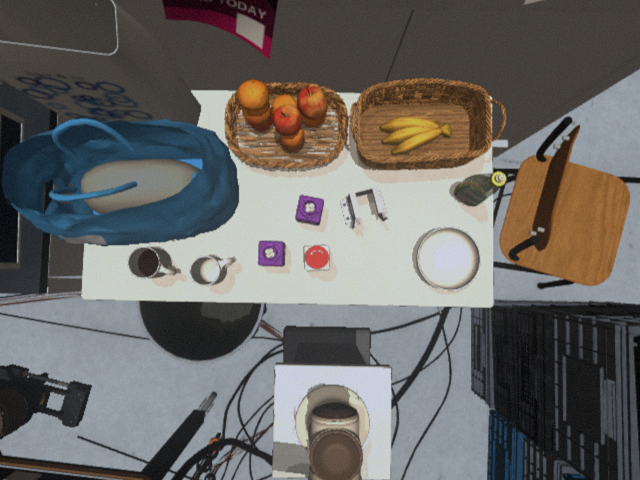

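Scene: the white jar with the red cap is at scene (290,278) and top (317,257). It could be confused with the uncapped purple jars at scene (262,254) and (319,249), top (271,253) and (309,209), or with the red apples at scene (356,170). The description picks the white one. The bracket is at scene (365,280), top (363,208). I'll check both in one close crop.

```bash
cat > h.py <<'E'
import numpy as np,cv2
def load(n): return dict(np.load(f'pics/{n}.npz'))
def ray(d,u,v):
    p=np.linalg.inv(d["K"])@[u,v,1]; c=np.array([p[0],-p[1],-1.]); R=d["view"][:3,:3]; t=d["view"][:3,3]
    return -R.T@t, R.T@c
def onz(d,u,v,z):
    o,r=ray(d,u,v); return o+r*(z-o[2])/r[2]
def proj(d,P):
    c=d["view"][:3,:3]@np.asarray(P)+d["view"][:3,3]; q=d["K"]@[c[0],-c[1],-c[2]]; return q[:2]/q[2]
def tri(d1,p1,d2,p2):
    (o1,r1),(o2,r2)=ray(d1,*p1),ray(d2,*p2)
    A=np.c_[r1,-r2]; k=np.linalg.lstsq(A,o2-o1,rcond=None)[0]; a=o1+k[0]*r1;b=o2+k[1]*r2
    return (a+b)/2,np.linalg.norm(a-b)
E
python3 - <<'E'
from h import *
a,b=load('scene0'),load('top0')
A=a["color"][225:325,245:405];B=b["color"][175:285,295:405]
A=cv2.resize(A,(800,500)[:2],interpolation=cv2.INTER_CUBIC)[:,:,::-1]
B=cv2.resize(B,(600,600),interpolation=cv2.INTER_CUBIC)[:,:,::-1]
A=cv2.resize(a["color"][240:320,268:402],None,fx=4,fy=4,interpolation=2)[:,:,::-1]
B=cv2.resize(b["color"][180:276,300:392],None,fx=6,fy=6,interpolation=2)[:,:,::-1]
A=cv2.resize(a["color"][240:320,270:400],None,fx=3.5,fy=3.5,interpolation=2)[:,:,::-1]
B=cv2.resize(b["color"][182:274,302:390],None,fx=3.5,fy=3.5,interpolation=2)[:,:,::-1]
C=np.zeros((324,A.shape[1]+B.shape[1],3),np.uint8);C[:A.shape[0],:A.shape[1]]=A;C[:B.shape[0],A.shape[1]:]=B[:324]
cv2.imwrite('pics/crop0.png',C);print(C.shape,A.shape)
for n,d in(('s',a),('t',b)):
    h=cv2.cvtColor(d["color"],cv2.COLOR_RGB2HSV)
    m=((h[:,:,0]<6)|(h[:,:,0]>174))&(h[:,:,1]>170)&(h[:,:,2]>90)
    k,l,st,ce=cv2.connectedComponentsWithStats(m.astype(np.uint8))
    for i in range(1,k):
        if st[i,4]>60: print(n,st[i],ce[i].round(1),onz(d,*ce[i],.125).round(4))
E
```

```text
(324, 763, 3) (280, 455, 3)
s [608   9  15  14 151] [614.9  15.8] [2.2832 0.0121 0.125 ]
s [573  31   9  10  72] [577.1  35.6] [2.0135 0.0499 0.125 ]
s [343 165  18  17  77] [350.5 175.6] [0.7834 0.1511 0.125 ]
s [278 253  24  26 481] [289.8 265.7] [0.4353 0.0441 0.125 ]
t [298  87  17  12  91] [304.9  91.7] [0.863  0.0896 0.125 ]
t [273 109  17  24 202] [280.3 119.4] [0.7895 0.1509 0.125 ]
```

View pics/crop0.png

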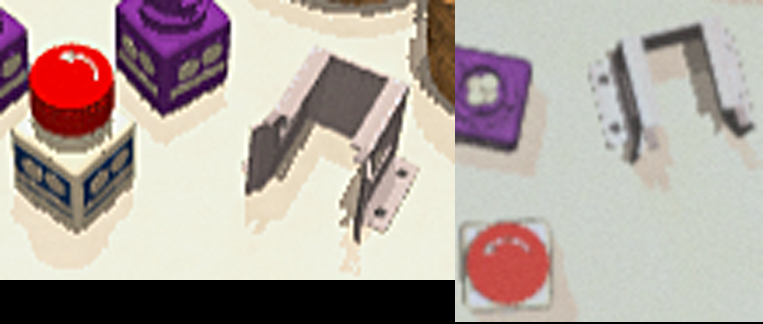

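The crop confirms the white jar with the red cap, its white arrow on top, at crop (70,90). The bracket opens towards the robot and slightly right: back wall at crop (670,35), mouth near (690,145). Moving to hover for a close wrist view.

Request:
{"fn": "send_rows", "kwargs": {"targets": [[4,5,-1,0,0,-1.5,-1],[8,10,-2,0,0,-3,-1],[11,14,-3,0,0,-4.5,-1],[14,18,-4,0,0,-6,-1],[17,22,-5,0,0,-7.5,-1],[20,26,-6,0,0,-9,-1],[23,30,-7,0,0,-10,-1],[26,34,-8,0,0,-11,-1],[29,38,-8,0,0,-12,-1],[32,42,-8,0,0,-13,-1],[35,46,-8,0,0,-13.6,-1],[38,49,-8,0,0,-13.6,-1],[41,52.6,-8,0,0,-13.6,-1],[41,52.6,-8,0,0,-13.6,-1],[41,52.6,-8,0,0,-13.6,-1],[41,52.6,-8,0,0,-13.6,-1]]}}

```text
time: 1.7
tool_pos: [0.4214, -0.0004, 0.302]
eef_rot: [3.142, -0.002, -0.002]
wrist_force: [0.5, 0.7, 0.2]
width: 1.003
gripper_force: 0.0
```

```bash
python3 - <<'E'
from workcell import *
from h import *
d=snapshot("wrist");np.savez('pics/wrist1.npz',**{k:d[k] for k in("color","K","view")});cv2.imwrite('pics/wrist1.png',d["color"][:,:,::-1])
print(np.linalg.inv(d["view"]).round(3).tolist(),state()["joint_positions"].round(3),d["K"][0,0])
E
```

```text
[[-0.001, 0.966, 0.259, 0.492], [-1.0, -0.001, 0.0, -0.0], [0.001, -0.259, 0.966, 0.463], [0.0, 0.0, 0.0, 1.0]] [ 0.389 -0.027 -0.307 -0.    -1.292  1.182] 392.397213866179
```

View pics/wrist1.png

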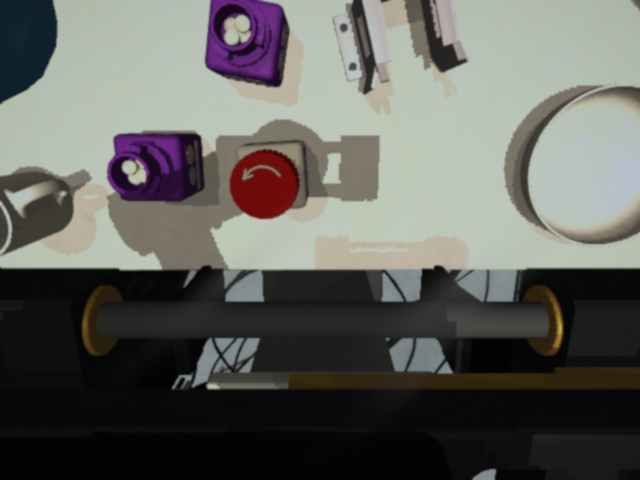

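The wrist view shows the capped white jar at (265,180), slightly yawed, and the bracket's front at the top (365–465, 0–90). Both purple jars are uncapped. I'll shift forward to see the whole bracket.

Request:
{"fn": "send_rows", "kwargs": {"targets": [[4,2,0,0,0,0,-1],[8,4,0,0,0,0,-1],[11,6,0,0,0,0,-1],[11,6,0,0,0,0,-1],[11,6,0,0,0,0,-1],[11,6,0,0,0,0,-1]]}}

```text
time: 2.35
tool_pos: [0.5309, -0.0587, 0.3028]
eef_rot: [-3.141, -0.004, 0.0]
wrist_force: [-0.1, 0.3, 0.7]
width: 0.999
gripper_force: 0.0
```

```bash
python3 - <<'E'
from workcell import *
from h import *
d=snapshot("wrist");np.savez('pics/wrist2.npz',**{k:d[k] for k in("color","K","view")})
c=d["color"];cv2.imwrite('pics/wrist2.png',cv2.resize(c[0:270,200:520],None,fx=2.2,fy=2.2,interpolation=2)[:,:,::-1])
d=load('wrist1');h=cv2.cvtColor(d["color"],cv2.COLOR_RGB2HSV)
m=(((h[:,:,0]<8)|(h[:,:,0]>172))&(h[:,:,1]>130)).astype(np.uint8)
m[260:]=0
n,l,st,ce=cv2.connectedComponentsWithStats(m);i=1+st[1:,4].argmax();print(st[i],ce[i],onz(d,*ce[i],.12))
p=cv2.findContours((l==i).astype(np.uint8),0,1)[0][0].reshape(-1,2)
# top circle: upper disc (nearest camera)
(cx,cy),r=cv2.minEnclosingCircle(p);print(cx,cy,r,onz(d,cx,cy,.125),2*r/392.4)
b=load('top0');h=cv2.cvtColor(b["color"],cv2.COLOR_RGB2HSV)
m=(((h[:,:,0]<8)|(h[:,:,0]>172))&(h[:,:,1]>110)).astype(np.uint8);m[:240]=0;m[275:]=0
n,l,st,ce=cv2.connectedComponentsWithStats(m);i=1+st[1:,4].argmax();print('top',st[i],ce[i],onz(b,*ce[i],.13))
cv2.imwrite('pics/jar1.png',cv2.resize(d["color"][120:230,210:330],None,fx=5,fy=5,interpolation=2)[:,:,::-1])
E
```

```text
[ 230  150   69   68 3519] [264.46831486 184.42341574] [0.44175535 0.05007841 0.12      ]
264.058837890625 183.1764678955078 34.94591522216797 [0.44357629 0.04965513 0.125     ] 0.1781137371160447
top [305 246  24  23 391] [316.58056266 257.20204604] [0.44059013 0.05145453 0.13      ]
```

View pics/wrist2.png

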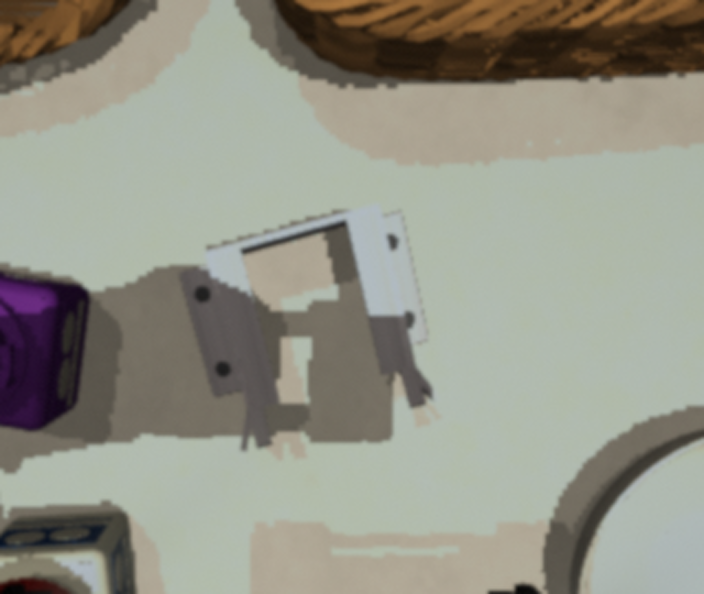

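View pics/jar1.png

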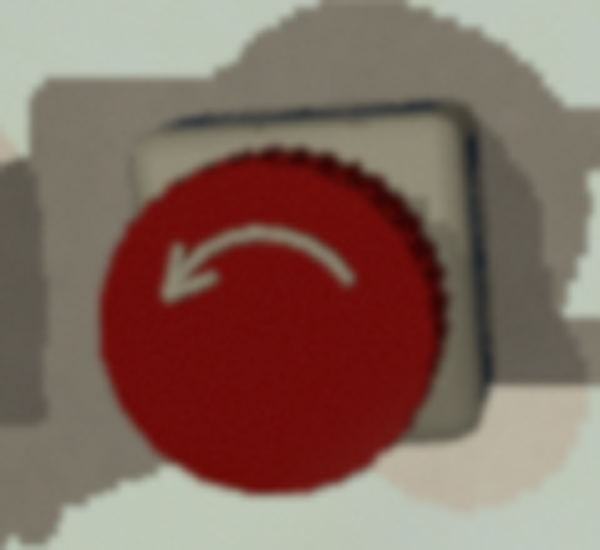

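Wrist2 shows the bracket with its back wall along crop (207,247)–(385,208), foot holes at (203,294), (223,369), (393,242) and (408,320), and its mouth facing down. The jar crop shows the cap disc centred at (272,322) and shoulder edges visible at the top and right. Computing positions.

```bash
python3 - <<'E'
from h import *
d=load('wrist1');J=lambda u,v,z:onz(d,210+(u+.5)/5-.5,120+(v+.5)/5-.5,z)
print('cap',J(272,322,.132))
a,b,c,e=J(190,122,.078),J(450,104,.078),J(472,140,.078),J(487,400,.078)
print('edge yaws',np.degrees(np.arctan2(*(a-b)[[1,0]]))-90,np.degrees(np.arctan2(*(c-e)[[1,0]])))
print('edge pts',a,b,c,e)
w=load('wrist2');P=lambda u,v,z:onz(w,200+(u+.5)/2.2-.5,(v+.5)/2.2-.5,z)
H=[P(203,294,.003),P(223,369,.003),P(393,242,.003),P(408,320,.003)]
print('holes',np.round(H,4).tolist())
print('mid',np.mean(H,0), 'dir',[np.degrees(np.arctan2(*(p-q)[[1,0]])) for p,q in((H[0],H[1]),(H[2],H[3]))],[np.degrees(np.arctan2(*(p-q)[[1,0]]))-90 for p,q in((H[0],H[2]),(H[1],H[3]))], np.linalg.norm(H[0]-H[2]),np.linalg.norm(H[1]-H[3]))
L=[P(207,247,.086),P(385,208,.086),P(243,250,.086),P(347,222,.086)]
print('lip',np.round(L,4).tolist(),np.linalg.norm(L[0]-L[1]),np.linalg.norm(L[2]-L[3]),np.degrees(np.arctan2(*(L[0]-L[1])[[1,0]]))-90)
F=[P(183,268,.002),P(215,395,.002),P(402,211,.002),P(428,340,.002)]
print('feet',np.round(F,4).tolist())
E
```

```text
cap [0.44388532 0.04869713 0.132     ]
edge yaws 3.79194759612416 2.617007619013069
edge pts [0.47457138 0.07092483 0.078     ] [0.47788536 0.02092423 0.078     ] [0.47111632 0.01679625 0.078     ] [0.42032612 0.01447478 0.078     ]
holes [[0.5926, -0.0243, 0.003], [0.554, -0.0343, 0.003], [0.6187, -0.1219, 0.003], [0.5797, -0.1313, 0.003]]
mid [ 0.58624888 -0.07795264  0.003     ] dir [np.float64(14.43794371474725), np.float64(13.528457624200982)] [np.float64(14.957028129414752), np.float64(14.825764205741137)] 0.10101793376793669 0.10037925441103013
lip [[0.6134, -0.0325, 0.086], [0.6291, -0.1067, 0.086], [0.6123, -0.0476, 0.086], [0.6236, -0.091, 0.086]] 0.07581533489456194 0.04486886328540963 11.95851414224829
feet [[0.6056, -0.0141, 0.002], [0.5401, -0.0298, 0.002], [0.6338, -0.126, 0.002], [0.5693, -0.1425, 0.002]]
```

Jar: (0.444, 0.0487), yaw about 3°. Its edges lie at 33 mm, which matches. Bracket origin: (0.587, -0.078), yaw about 14.2°; the holes, feet and lips agree. Moving above the cap.

Request:
{"fn": "send_rows", "kwargs": {"targets": [[-2.5,-3,2,0,0,0,-1],[-5,-6,5,0,0,0,-1],[-7.5,-9,8,0,0,0,-1],[-8.7,-10.7,11,0,0,0,-1],[-8.7,-10.7,14,0,0,0,-1],[-8.7,-10.7,14,0,0,0,-1],[-8.7,-10.7,14,0,0,0,-1],[-8.7,-10.7,14,0,0,0,-1]]}}

```text
time: 3.2
tool_pos: [0.446, 0.0475, 0.1645]
eef_rot: [-3.14, -0.002, -0.006]
wrist_force: [0.8, -0.4, 0.2]
width: 1.002
gripper_force: 0.0
```

```bash
python3 - <<'E'
from workcell import *
s=state();print(s["tool_pos"],s["eef_rot"],s["joint_positions"].round(3),s["wrist_force"])
E
```

```text
[0.44602234 0.04750612 0.16453015] [-3.14032491e+00 -1.55594310e-03 -5.97720734e-03] [ 4.710e-01  1.380e-01 -4.950e-01  1.000e-03 -9.350e-01  1.101e+00] [ 0.80406835 -0.390243    0.2241931 ]
```

Request:
{"fn": "send_rows", "kwargs": {"targets": [[-0.2,-0.1,2,0,0,0,-1],[-0.2,-0.1,4,0,0,0,-1],[-0.2,-0.1,5,0,0,0,-1],[-0.2,-0.1,6,0,0,0,-1],[-0.2,-0.1,6,0,0,0,-1],[-0.2,-0.1,6,0,0,0,1],[-0.2,-0.1,6,0,0,0,1],[-0.2,-0.1,6,0,0,0,1],[-0.2,-0.1,6,0,0,0,1],[-0.2,-0.1,6,0,0,0,1],[-0.2,-0.1,6,0,0,0,1],[-0.2,-0.1,6,0,0,0,1]], "squeeze": 45}}

```text
time: 4.4
tool_pos: [0.4433, 0.0486, 0.103]
eef_rot: [-3.141, -0.001, -0.002]
wrist_force: [-1.0, 3.3, 3.4]
width: 0.668
gripper_force: 45.0
```

```bash
python3 - <<'E'
from workcell import *
for i in range(4):
    s=state();print(s["tool_pos"],s["eef_rot"],s["wrist_force"],s["width"],s["gripper_force"])
E
```

```text
[0.44325157 0.0485675  0.10299646] [-3.14072978e+00 -1.18566017e-03 -2.14998148e-03] [-0.96631559  3.28195008  3.42372222] 0.6675880976420209 45.00091405265266
[0.44325157 0.0485675  0.10299646] [-3.14072978e+00 -1.18566017e-03 -2.14998148e-03] [-0.96631559  3.28195008  3.42372222] 0.6675880976420209 45.00091405265266
[0.44325157 0.0485675  0.10299646] [-3.14072978e+00 -1.18566017e-03 -2.14998148e-03] [-0.96631559  3.28195008  3.42372222] 0.6675880976420209 45.00091405265266
[0.44325157 0.0485675  0.10299646] [-3.14072978e+00 -1.18566017e-03 -2.14998148e-03] [-0.96631559  3.28195008  3.42372222] 0.6675880976420209 45.00091405265266
```

Request:
{"fn": "send_rows", "kwargs": {"targets": [[0,0,-0.7,0,0,0,1],[0,0,-1.5,0,0,0,1],[0.5,2,-1.5,0,0,-2,1],[1,4,-1.5,0,0,-4,1],[1.5,6,-1.5,0,0,-6,1],[2,8,-1.5,0,0,-8,1],[2.5,10,-1.5,0,0,-10,1],[3,12,-1.5,0,0,-11,1],[3.6,14,-1.5,0,0,-11,1],[4.2,15.2,-1.5,0,0,-11,1],[4.2,15.2,-1.5,0,0,-11,1],[4.2,15.2,-1.5,0,0,-11,1],[4.2,15.2,-1.5,0,0,-11,1]]}}

```text
time: 5.7
tool_pos: [0.4843, -0.1035, 0.1173]
eef_rot: [-3.127, -0.303, 0.002]
wrist_force: [-1.1, 0.5, -5.1]
width: 0.663
gripper_force: 45.0
```

```bash
python3 - <<'E'
from workcell import *
from h import *
s=state();print(s["tool_pos"],s["eef_rot"],s["wrist_force"],s["torque"],s["width"])
out=[]
for n in("scene","wrist","top"):
    d=snapshot(n);np.savez(f'pics/{n}3.npz',**{k:d[k] for k in("color","K","view")})
    u,v=proj(d,[.53,-.09,.06]).astype(int); u=min(max(u,70),570);v=min(max(v,75),405); out.append(cv2.resize(d["color"][v-75:v+75,u-65:u+65],None,fx=2,fy=2,interpolation=2)); print(n,u-65,v-75)
cv2.imwrite('pics/c3.png',np.hstack(out)[:,:,::-1])
E
```

```text
[ 0.48428898 -0.10347126  0.11734733] [-3.12672453e+00 -3.02522923e-01  1.59281127e-03] [-1.06203778  0.45242739 -5.05948004] [-0.06162762 -0.03008442 -0.04084414] 0.6629978245917205
scene 290 214
wrist 248 93
top 305 150
```

View pics/c3.png

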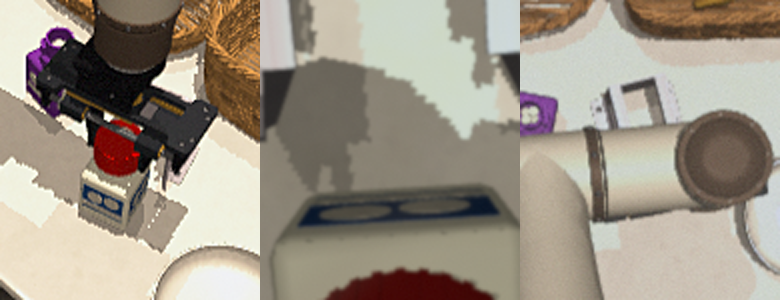

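In the left crop the jar hangs upright from the gripper in front of the bracket. The middle crop (wrist) shows its front face at (400,205), with the bracket ahead. I'll view the wrist image larger to compare the two yaws.

```bash
python3 - <<'E'
from h import *
d=load('wrist3')
cv2.imwrite('pics/w3.png',cv2.resize(d["color"][0:250,190:430],(720,750)[:2],interpolation=2)[0:600+150,:,::-1][:600] if 0 else cv2.resize(d["color"][0:260,190:440],None,fx=2.3,fy=2.3,interpolation=2)[:,:,::-1])
E
```

```text
(no output)
```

View pics/w3.png

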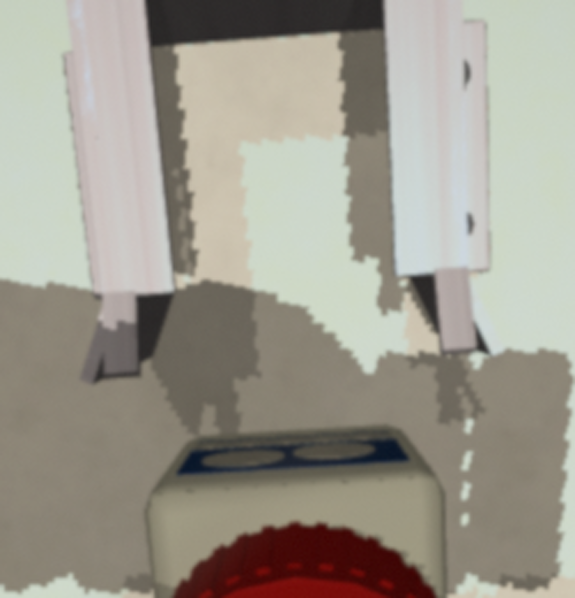

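The wrist crop shows the lips' front edges at (96,294)–(173,291) and (397,275)–(467,268), the jar's bottom front edge at (195,440)–(400,428) and its shoulder edge at (165,492)–(435,478).

```bash
python3 - <<'E'
from h import *
w=load('wrist3');P=lambda u,v,z:onz(w,190+(u+.5)/2.3-.5,(v+.5)/2.3-.5,z)
yaw=lambda a,b:np.degrees(np.arctan2(*(a-b)[[1,0]]))
L=[P(96,294,.086),P(173,291,.086),P(397,275,.086),P(467,268,.086)]
print('lipfront',np.round(L,4).tolist(),yaw(L[0],L[3])-90,'gap',np.linalg.norm(L[1]-L[2]),'mid',(L[1]+L[2])/2,(L[0]+L[3])/2)
I=[P(150,0,.086),P(385,0,.086)];print('inner dirs',yaw(I[0],L[1]),yaw(I[1],L[2]),'gap',np.linalg.norm(I[0]-I[1]))
print('back',yaw(P(155,45,.086),P(383,27,.086))-90)
z=.0145
B=[P(195,440,z),P(400,428,z)];S=[P(165,492,z+.078),P(435,478,z+.078)]
print('jar bottom',B,yaw(*B)-90,'shoulder',S,yaw(*S)-90)
side=[P(147,515,z+.07),P(445,500,z+.07)];print('sides',side,np.mean(side,0),np.linalg.norm(side[0]-side[1]))
o=np.array([.587,-.078]);t=np.radians(14.2);R=np.array([[np.cos(t),-np.sin(t)],[np.sin(t),np.cos(t)]])
for p in L: print(R.T@(p[:2]-o))
E
```

```text
lipfront [[0.5445, -0.0478, 0.086], [0.5481, -0.0633, 0.086], [0.5601, -0.1081, 0.086], [0.5642, -0.1219, 0.086]] 14.942296374428139 gap 0.046325523028815596 mid [ 0.55413193 -0.08572031  0.086     ] [ 0.5543624  -0.08485676  0.086     ]
inner dirs 13.601453479044144 15.184207868496488 gap 0.044952384780819525
back 15.159900460583913
jar bottom [array([ 0.50514891, -0.06651624,  0.0145    ]), array([ 0.52026199, -0.12518212,  0.0145    ])] 14.446025278618492 shoulder [array([ 0.50736805, -0.06895865,  0.0925    ]), array([ 0.52127651, -0.12431105,  0.0925    ])] 14.104769452477697
sides [array([ 0.49943097, -0.06494001,  0.0845    ]), array([ 0.51546809, -0.12909509,  0.0845    ])] [ 0.50744953 -0.09701755  0.0845    ] 0.06612914413876497
[-0.03381909  0.0396969 ]
[-0.03408861  0.02373876]
[-0.03342667 -0.02258204]
[-0.03282566 -0.03697891]
```

Jar and bracket agree: jar yaw 14.3° against about 14.5°, and the lateral offset is under 1 mm. Lowering to about 2 mm and starting the insertion.

Request:
{"fn": "send_rows", "kwargs": {"targets": [[0,0,0.6,0,0,0,1],[0,0,1.2,0,0,0,1],[1,-0.06,1.2,0,0,0,1],[2,-0.12,1.2,0,0,0,1],[3,-0.18,1.2,0,0,0,1],[3.7,-0.22,1.2,0,0,0,1],[4.4,-0.26,1.2,0,0,0,1],[5,-0.3,1.2,0,0,0,1],[5.5,-0.33,1.2,0,0,0,1],[6,-0.36,1.2,0,0,0,1],[6,-0.36,1.2,0,0,0,1]]}}

```text
time: 6.95
tool_pos: [0.5438, -0.0888, 0.1056]
eef_rot: [3.127, 0.302, 0.001]
wrist_force: [0.7, 0.6, -6.3]
width: 0.667
gripper_force: 45.0
```

```bash
python3 - <<'E'
from workcell import *
s=state();print(s["tool_pos"],s["eef_rot"],s["wrist_force"],s["torque"],s["width"])
E
```

```text
[ 0.54382061 -0.08876383  0.10559412] [3.12687998e+00 3.02351979e-01 1.29632676e-03] [ 0.65313312  0.59380441 -6.27621309] [-0.09481073  0.02383589 -0.03927968] 0.6666470382163073
```

No contact. Going on to the back.

Request:
{"fn": "send_rows", "kwargs": {"targets": [[0.6,-0.04,0,0,0,0,1],[1.2,-0.07,0,0,0,0,1],[1.8,-0.1,0,0,0,0,1],[2.4,-0.14,0,0,0,0,1],[3,-0.18,0,0,0,0,1],[3.4,-0.2,0,0,0,0,1],[3.8,-0.22,0,0,0,0,1],[4.1,-0.24,0,0,0,0,1],[4.3,-0.25,0,0,0,0,1],[4.3,-0.25,0,0,0,0,1]]}}

```text
time: 7.95
tool_pos: [0.585, -0.0782, 0.1055]
eef_rot: [3.127, 0.302, 0.0]
wrist_force: [0.2, -0.1, -4.7]
width: 0.662
gripper_force: 45.0
```

```bash
python3 - <<'E'
from workcell import *
s=state();print(s["tool_pos"],s["eef_rot"],s["wrist_force"],s["torque"],s["width"])
E
```

```text
[ 0.5849791  -0.07816548  0.10553654] [3.12702456e+00 3.02042397e-01 2.59078747e-04] [ 0.24603913 -0.07497644 -4.67077324] [ 0.01702552  0.01546809 -0.0580019 ] 0.6619865736919377
```

Request:
{"fn": "send_rows", "kwargs": {"targets": [[0.1,0,0,0,0,0,1],[0.2,-0.01,0,0,0,0,1],[0.3,-0.02,0,0,0,0,1],[0.3,-0.02,0,0,0,0,1]]}}

```text
time: 8.35
tool_pos: [0.5878, -0.0774, 0.1056]
eef_rot: [3.127, 0.302, 0.001]
wrist_force: [0.0, -0.5, -5.2]
width: 0.663
gripper_force: 45.0
```

```bash
python3 - <<'E'
from workcell import *
s=state();print(s["tool_pos"],s["eef_rot"],s["wrist_force"],s["torque"],s["width"])
E
```

```text
[ 0.58781754 -0.07741046  0.10563198] [3.12702564e+00 3.02056280e-01 5.07334906e-04] [ 6.49525185e-04 -4.61049958e-01 -5.20009934e+00] [-0.0178292  -0.05353556  0.05190548] 0.6630424361007706
```

Request:
{"fn": "send_rows", "kwargs": {"targets": [[0.1,0,0,0,0,0,1],[0.2,-0.01,0,0,0,0,1],[0.3,-0.02,0,0,0,0,1],[0.3,-0.02,0,0,0,0,1]]}}

```text
time: 8.75
tool_pos: [0.5889, -0.0772, 0.1053]
eef_rot: [3.127, 0.302, -0.007]
wrist_force: [-4.8, -2.1, -2.2]
width: 0.66
gripper_force: 45.0
```

```bash
python3 - <<'E'
from workcell import *
s=state();print(s["tool_pos"],s["eef_rot"],s["wrist_force"],s["torque"],s["width"])
E
```

```text
[ 0.58886197 -0.07718021  0.10525387] [ 3.12672827  0.30186638 -0.00656554] [-4.84251864 -2.1049864  -2.21744666] [-0.51235263  1.52491346  0.13542423] 0.6600906571189044
```

The back stop is reached (5 N contact). Now lowering the jar to the table and pressing the cap.

Request:
{"fn": "send_rows", "kwargs": {"targets": [[0,0,0.1,0,0,0,1],[0,0,0.2,0,0,0,1],[0,0,0.25,0,0,0,1],[0,0,0.4,0,0,0,1],[0,0,0.5,0,0,0,1],[0,0,0.6,0,0,0,1],[0,0,0.7,0,0,0,1],[0,0,0.7,0,0,0,1]], "squeeze": 55}}

```text
time: 9.55
tool_pos: [0.59, -0.077, 0.1014]
eef_rot: [3.126, 0.303, -0.001]
wrist_force: [-8.5, 0.7, 10.2]
width: 0.658
gripper_force: 55.0
```

```bash
python3 - <<'E'
from workcell import *
s=state();print(s["tool_pos"],s["eef_rot"],s["wrist_force"],s["torque"],s["width"],s["joint_positions"].round(2))
E
```

```text
[ 0.5899539  -0.07703678  0.10138341] [ 3.12587784e+00  3.03081466e-01 -1.00934247e-03] [-8.52582469  0.7427113  10.19967169] [0.07400805 2.6227789  0.01684336] 0.6581028056040253 [ 0.14  0.45 -0.23  0.   -0.9   1.62]
```

Request:
{"fn": "send_rows", "kwargs": {"targets": [[-0.1,0,0.1,0,0,0,1],[-0.1,0,0.2,0,0,0,1],[-0.1,0,0.2,0,0,0,1]]}}

```text
time: 9.85
tool_pos: [0.5899, -0.077, 0.1001]
eef_rot: [3.126, 0.304, 0.003]
wrist_force: [-8.9, 1.2, 11.4]
width: 0.665
gripper_force: 55.0
```

```bash
python3 - <<'E'
from workcell import *
s=state();print(s["tool_pos"],s["eef_rot"],s["wrist_force"],s["torque"],s["width"])
E
```

```text
[ 0.58991086 -0.07701949  0.10014738] [3.12577183e+00 3.03517118e-01 2.69803786e-03] [-8.89680553  1.2415089  11.36819695] [0.29722906 2.5065562  0.04022827] 0.6652719033643092
```

About 3.8 mm pressed, at 11.4 N. Pressing slightly more, then twisting anticlockwise (negative about tool z).

Request:
{"fn": "send_rows", "kwargs": {"targets": [[0,0,0.1,0,0,0,1],[0,0,0.13,0,0,0,1],[0,0,0.13,0,0,-3,1],[0,0,0.13,0,0,-8,1],[0,0,0.13,0,0,-13,1],[0,0,0.13,0,0,-18,1],[0,0,0.13,0,0,-23,1],[0,0,0.13,0,0,-28,1],[0,0,0.13,0,0,-28,1]]}}

```text
time: 10.75
tool_pos: [0.589, -0.0767, 0.0986]
eef_rot: [2.96, 1.052, -0.0]
wrist_force: [-9.1, 3.4, 11.9]
width: 0.664
gripper_force: 55.0
```

```bash
python3 - <<'E'
from workcell import *
import numpy as np
s=state();r=s["eef_rot"];print(s["tool_pos"],r,'yaw',2*np.degrees(np.arctan2(r[1],r[0])),s["wrist_force"],s["torque"],s["width"])
E
```

```text
[ 0.58902096 -0.07666736  0.0985942 ] [ 2.96008177e+00  1.05178385e+00 -7.10519001e-05] yaw 39.12254782361248 [-9.14952705  3.40170378 11.89245893] [ 0.86588445  2.93222681 -0.08431334] 0.6640955605281618
```

The twist is free (torque under 0.1 N m). Continuing to 60° in total.

Request:
{"fn": "send_rows", "kwargs": {"targets": [[0,0,0,0,0,-5,1],[0,0,0,0,0,-10,1],[0,0,0,0,0,-15,1],[0,0,0,0,0,-20,1],[0,0,0,0,0,-25,1],[0,0,0,0,0,-30,1],[0,0,0,0,0,-33,1],[0,0,0,0,0,-33,1],[0,0,0,0,0,-33,1]]}}

```text
time: 11.65
tool_pos: [0.5882, -0.0764, 0.0983]
eef_rot: [-2.54, -1.846, 0.002]
wrist_force: [-10.8, 3.7, 13.8]
width: 0.665
gripper_force: 55.0
```

```bash
python3 - <<'E'
from workcell import *
import numpy as np
s=state();r=s["eef_rot"];print(s["tool_pos"],r,'yaw',2*np.degrees(np.arctan2(r[1],r[0])),s["wrist_force"],s["torque"],s["width"])
E
```

```text
[ 0.58818799 -0.07638664  0.0983385 ] [-2.54019134e+00 -1.84639583e+00  2.09596993e-03] yaw -287.97523774606105 [-10.77473862   3.69035008  13.83669883] [ 1.12474322  3.26112896 -0.09972929] 0.6649793666452775
```

Turned 61°. Releasing the press while easing the sideways load (tool +y).

Request:
{"fn": "send_rows", "kwargs": {"targets": [[0,-0.1,-0.1,0,0,0,1],[0,-0.15,-0.3,0,0,0,1],[0,-0.2,-0.5,0,0,0,1],[0,-0.2,-0.7,0,0,0,1],[0,-0.2,-0.7,0,0,0,1]]}}

```text
time: 12.15
tool_pos: [0.5881, -0.0761, 0.1035]
eef_rot: [2.54, 1.847, 0.002]
wrist_force: [-5.7, 2.0, 6.2]
width: 0.66
gripper_force: 55.0
```

```bash
python3 - <<'E'
from workcell import *
import numpy as np
s=state();r=s["eef_rot"];print(s["tool_pos"],r,s["wrist_force"],s["torque"],s["width"])
E
```

```text
[ 0.58805549 -0.07613881  0.10350045] [2.54027852e+00 1.84715210e+00 1.58078999e-03] [-5.65223609  1.99435392  6.18025714] [ 0.49871146  1.63138255 -0.04753203] 0.6600674640911206
```

Request:
{"fn": "send_rows", "kwargs": {"targets": [[0,-0.1,-0.1,0,0,0,1],[0,-0.15,-0.3,0,0,0,1],[0,-0.15,-0.5,0,0,0,1],[0,-0.15,-0.7,0,0,0,1],[0,-0.15,-0.7,0,0,0,1]]}}

```text
time: 12.65
tool_pos: [0.5866, -0.0759, 0.1093]
eef_rot: [2.541, 1.847, 0.001]
wrist_force: [-1.0, -0.4, -0.9]
width: 0.663
gripper_force: 55.0
```

```bash
python3 - <<'E'
from workcell import *
import numpy as np
s=state();r=s["eef_rot"];print(s["tool_pos"],r,s["wrist_force"],s["torque"],s["width"])
E
```

```text
[ 0.58659243 -0.07585084  0.10927069] [2.54076006e+00 1.84709062e+00 6.83314732e-04] [-0.95364099 -0.39711011 -0.9280481 ] [-0.04460841  0.28555111 -0.0045499 ] 0.6625114706835952
```

The cap is free (force about 1 N). Lifting straight up about 6.4 cm so the skirt ends roughly 5 cm above the rim.

Request:
{"fn": "send_rows", "kwargs": {"targets": [[0,0,-0.5,0,0,0,1],[0,0,-1,0,0,0,1],[0,0,-2,0,0,0,1],[0,0,-3,0,0,0,1],[0,0,-4,0,0,0,1],[0,0,-5,0,0,0,1],[0,0,-6,0,0,0,1],[0,0,-6.4,0,0,0,1],[0,0,-6.4,0,0,0,1],[0,0,-6.4,0,0,0,1],[0,0,-6.4,0,0,0,1]]}}

```text
time: 13.75
tool_pos: [0.5859, -0.0758, 0.1726]
eef_rot: [-2.541, -1.847, 0.002]
wrist_force: [-0.0, 0.2, 0.0]
width: 0.657
gripper_force: 55.0
```

```bash
python3 - <<'E'
from workcell import *
from h import *
s=state();print(s["tool_pos"],s["eef_rot"],s["wrist_force"],s["width"])
out=[]
for n in("scene","wrist"):
    d=snapshot(n);np.savez(f'pics/{n}9.npz',**{k:d[k] for k in("color","K","view")})
    u,v=proj(d,[.587,-.077,.1]).astype(int); v=min(max(v,85),395);print(n,u,v); out.append(cv2.resize(d["color"][v-85:v+85,u-85:u+85],None,fx=2.3,fy=2.3,interpolation=2))
cv2.imwrite('pics/c9.png',np.hstack(out)[:,:,::-1])
E
```

```text
[ 0.58585522 -0.0758104   0.17261106] [-2.54058180e+00 -1.84672123e+00  1.67577986e-03] [-0.03234547  0.23242756  0.03487247] 0.6572162241731556
scene 367 264
wrist 323 243
```

View pics/c9.png

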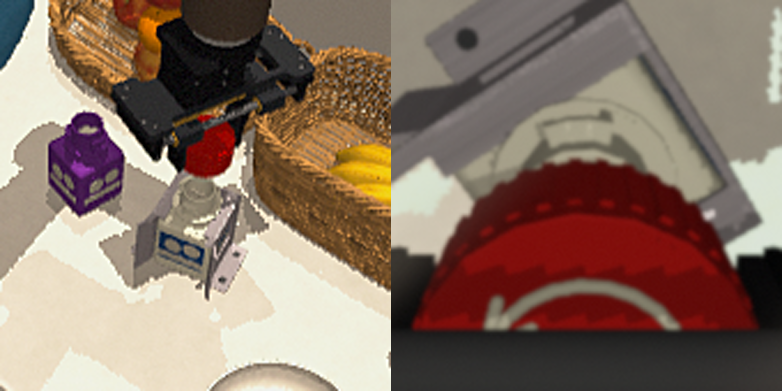

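The cap is in the gripper above the open neck, and the jar stands in the bracket under the lips (wrist crop: shoulder at (560,130), back edge at (640,60)–(725,190)). Checking the gap at the back.

```bash
python3 - <<'E'
from h import *
w=load('wrist9')
P=lambda u,v,z:onz(w,323-85+(u-391+.5)/2.3-.5,243-85+(v+.5)/2.3-.5,z)
o=np.array([.587,-.078]);t=np.radians(14.4);R=np.array([[np.cos(t),-np.sin(t)],[np.sin(t),np.cos(t)]])
for n,q,z in(('jar',(637,75),.078),('jar',(712,193),.078),('wall',(643,52),.086),('wall',(728,185),.086),('wallout',(757,222),.086)):
    print(n,(R.T@(P(*q,z)[:2]-o)).round(4))
g=cv2.cvtColor(w["color"],cv2.COLOR_RGB2GRAY)
# profile across back edge: along bracket x at y=-5..5 mm, at z=.08
for y in(-.012,0,.012):
    print(y,[int(g[tuple(np.round(proj(w,[*(o+R@[x,y]),.078])).astype(int)[::-1])]) for x in np.arange(.024,.044,.001)])
E
```

```text
jar [0.0278 0.0187]
jar [ 0.0281 -0.0233]
wall [0.0328 0.0246]
wall [ 0.0335 -0.021 ]
wallout [ 0.035  -0.0351]
-0.012 [164, 163, 163, 161, 159, 155, 146, 98, 73, 72, 93, 111, 102, 111, 138, 139, 139, 139, 138, 138]
0 [149, 159, 163, 161, 158, 150, 125, 95, 69, 84, 108, 109, 99, 122, 136, 138, 138, 138, 139, 138]
0.012 [164, 164, 162, 158, 156, 139, 106, 80, 67, 96, 110, 109, 102, 130, 137, 138, 139, 139, 138, 139]
```

```bash
python3 - <<'E'
from h import *
o=np.array([.587,-.078]);t=np.radians(14.4);R=np.array([[np.cos(t),-np.sin(t)],[np.sin(t),np.cos(t)]])
w=load('wrist9');print('cam in bracket',R.T@(np.linalg.inv(w["view"])[:2,3]-o))
for y in(-.008,.005): print([w["color"][tuple(np.round(proj(w,[*(o+R@[x,y]),.078])).astype(int)[::-1])].tolist() for x in np.arange(.029,.0375,.001)])
# same profile of the jar's side edge in wrist1, jar centre/yaw measured there
d=load('wrist1');c=np.array([.4439,.0487]);t=np.radians(3.2);R1=np.array([[np.cos(t),-np.sin(t)],[np.sin(t),np.cos(t)]])
print([d["color"][tuple(np.round(proj(d,[*(c+R1@[x,-.01]),.078])).astype(int)[::-1])].tolist() for x in np.arange(.028,.038,.001)])
# shoulder width in wrist9 : left/right limits hidden; lug/neck: rim centre from scene
s=load('scene9')
for dx in(0,-.002,-.004): print(dx,proj(s,[*(o+R@[dx,0]),.118]).round(1), proj(s,[*(o+R@[dx-.033,0]),.07]).round(1))
cv2.imwrite('pics/s9.png',cv2.resize(s["color"][240:310,325:395],None,fx=8,fy=8,interpolation=2)[:,:,::-1])
E
```

```text
cam in bracket [0.03774151 0.06169469]
[[156, 151, 129], [131, 127, 108], [97, 93, 80], [71, 73, 69], [90, 88, 88], [107, 101, 100], [113, 107, 105], [103, 98, 94], [117, 112, 101]]
[[157, 152, 130], [138, 134, 114], [86, 84, 75], [62, 64, 66], [94, 90, 87], [112, 106, 103], [117, 110, 108], [109, 102, 98], [128, 121, 110]]
[[137, 133, 113], [127, 123, 104], [107, 104, 89], [83, 83, 75], [73, 74, 69], [89, 86, 77], [109, 104, 92], [119, 113, 100], [122, 116, 103], [123, 117, 103]]
0 [368.7 259.8] [361.2 280.8]
-0.002 [368.3 260.3] [360.9 281.4]
-0.004 [368.  260.9] [360.6 281.9]
```

View pics/s9.png

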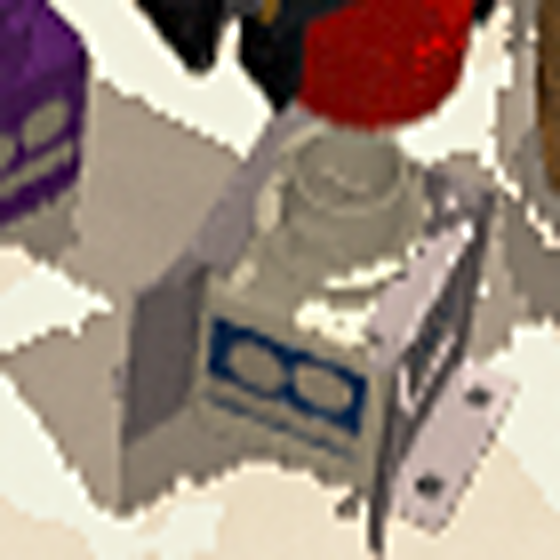

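The scene crop shows the jar upright between the cheeks under the lips, with the cap clear above the neck. The jar's edge profile meets the back wall with no gap beyond its own rim. Handing in.

```bash
python3 -c "
from workcell import *
print(close_job())"
```

```text
the job is handed in; nothing more can be done
None
```

I handed the job in: the jar is home in the bracket as far as the wrist camera can resolve, its cap is off, and the gripper holds the cap level about 5 cm above the open mouth; no verdict came back.

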